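# Set the thumbwheel code on the case lock and draw its bolt

### The job

Unlock the grey case: roll its three pip-marked thumbwheels to the code 5 - 3 - 2, read from left to right as seen from the robot; the middle wheel already shows its 3 and must stay there while you roll its neighbours. Press the wheels only lightly (below 15 N). Once the code is set, slide the bolt on the lid fully to the left, out of its keeper, by its black knob, and leave the other things on the worktop where they are.

Things in the scene. Friction and masses are not known exactly. Their poses are not given: they have to be found in the camera images.
- lock: Grey case fixed to the worktop, 130 x 210 mm, 70 mm high to its flat top plate. Origin: centre of underside; x away from the robot, y left. Three black thumbwheels in a row along y, 44 mm apart, stand up through the plate 20 mm behind its centre. A steel bolt lies on the plate 40 mm before the centre, in a keeper (85 mm above the worktop) at the right end and a guide (82 mm) 32 mm left of centre.
- window_left (a point): Centre of the left wheel's slot, in the plate's plane (70 mm up), below the wheel's crown. Slot 54 mm along x, 19 mm wide. All wheels: diameter 50 mm, width 16 mm, axle along the case's y. The crown is nominally 16 mm above the plate, but the wheels sit unevenly: each is up to 3.5 mm higher or lower, not measured, so feel for it. Each wheel rests on a spring yielding 1 mm per 8 N, 6 mm at most.
- window_mid (a point): The same point at the middle wheel. All wheels turn with stiff friction (about 2.8 N at the rim) and stay where left: a closed fingertip laid on the crown must press with about 5 to 12 N to drag it round without much slip; dragging 25 mm along the case's x rolls it 1 rad.
- window_right (a point): The same point at the right wheel.
- wheel_left (a joint): Angle of the left wheel, rad; grows as the crown rolls away from the robot (case +x). White pips as on a die at six stations: 0 shows one pip on the crown, 1.047 two, 2.094 three, 3.142 four, 4.189 five, 5.236 six; stops at both ends. Set when its pips are on the crown, between the small ridges beside the slot. Code: five (4.189); starts 0.8 to 1.6 below it.
- wheel_mid (a joint): The same for the middle wheel. Code: three (2.094); it starts there within 0.04 rad.
- wheel_right (a joint): The same for the right wheel. Code: two (1.047); it starts 0.8 to 1.6 rad above that.
- bolt (a joint): Travel of the bolt, m: 0 locked (right, in the keeper), 0.022 fully withdrawn to the left (case +y), at its stop. Friction about 2 N. Inside, pins on the bolt meet gates on the wheels: it is blocked after about 2 mm unless every wheel is at its code (some 0.2 to 0.4 rad of play).
- bolt_knob (a point): Grip point of the bolt's knob (moves with the bolt): a black round knob of 22 mm diameter; its top is 30 mm above the top plate and this point is 9 mm below that, on the knob's axis; its grip band is the upper 12 mm.
- bottle_c (a point): Black squeeze bottle, bystander, 59 mm diameter, 93 mm tall; this point is its centre. Leave it.
- coil_c (a point): Toroid coil, bystander, 48 mm diameter, 16 mm high, lying flat; this point is its centre. Leave it.
- sink_c (a point): Finned heat sink, bystander, 42 x 60 x 26 mm; this point is its centre. Leave it.

How it is judged:
By the outcome, as a careful person would: the job done as asked, in the order asked, and still so for the second after the job is handed in, with the robot touching nothing.
It also fails if it takes over 69 s, if anything falls off the work surface, if the arm or the gripper's body presses on something with over 40 N, if the wrist force passes 120 N, or if a joint passes its speed limit or range.

### The arm

A 7-joint arm with a two-finger parallel gripper is mounted at the origin on a cart in front of the work surface, level with it; the furniture and walls round the work are solid. World frame = base frame: x ahead of the robot, y to its left, z up, the work surface at z = 0. Lengths are in m, angles in rad, forces in N, time in s.
With the tool pointing down it reaches from about 0.4 to 0.85 m from the base axis. Payload 10.4 kg.
Tool frame: the origin (TCP) lies midway between the tips of the shut fingers; the grasp point (between the pads) lies 19 mm behind it; z points along the fingers, y is the line along which they close (so a half turn about z gives the same grasp; the last joint's range is limited). The gripper opens to 87 mm and grips with 3 to 60 N. Pads are 19 mm wide; open, the fingers measure 117 mm over their backs; the gripper's body (75 mm by 190 mm) begins 51 mm behind the grasp point.
Start: joints at [1.213, 0.332, -0.065, 1.46, 0.022, 1.35, -0.088], TCP at [0.205, -0.59, 0.223] pointing down, gripper open.
Joint ranges: [-2.6, 2.6], [-0.5, 2.12], [-1.47, 1.34], [0.16, 2.42], [-1.27, 4.41], [0.06, 2.06], [-2.6, 2.6]. Speed limits (rad/s): [2.22, 2.22, 2.79, 2.79, 3.14, 3.14, 3.14].

### API

Orientations are given as a unit quaternion [x, y, z, w].
In Python, from bench import sensors, eyes, order gives the robot as it stands.
- The arm moves only by the tool arm_command, never from a script. Its argument "steps" is a list of rows, each an object with "rot": the turn, a rotation vector about the world's x, y, z in degrees, a list of three; "slide": the shift along the world's x, y, z in m, a list of three; "grip": the opening, from 0 (shut) to 1 (fully open). A call has exactly 8 rows; each row shifts and turns the commanded pose from where the row before left it; what a row does not reach is not made up. A row lasts 1/8 s, in which the tool goes at most 62.5 mm and 10.7 degrees, less where a joint would pass 70% of its speed; a pose out of reach is approached as far as the arm can. A call with a gripper value outside its range is refused whole. The fingers move at their own pace and stop on an object; "newtons" is the grip in N (left out, the last holds). Time passes only in rows, so rows that do not move let the fingers close, or fill a call up. It gives the time, the measured TCP pose, the force, the opening and the grip force at its end, in the units of the state.
- sensors.read_state(): the state, without advancing time (a new reading comes with each control period).
- eyes.camera(name): name is "scene" or "top" or "wrist"; returns a dict with "pixels" (400x640x3 uint8, red, green, blue), "intrinsics" (3x3 intrinsics, pixels), "k1" (the pictures are not rectified: a ray, as slopes to the right and down, at radius r is drawn at 1 + k1 r^2 times it, then the intrinsics apply), "pose" (4x4, takes a point from camera to world coordinates). Camera axes: x right, y down, z forward; pixel columns grow to the right and rows downward; lengths in m; the calibration is good to about 2 mm. A picture is of the moment at which its call begins. There is no depth.
- order.close_job(): hands the job in; it is judged then, once.
Trained networks look in a picture, given as the dict that the camera call returned (one of the last four; its "shot" number tells which), for a name from the list of things; names that differ only in an ending like _2 or _b are one class to them, and where a whole thing is asked for, a point or a joint stands for the part that bears it (a point fixed in the world has none). Each returns a list of dicts, best first, with "conf" (0 to 1); they miss things now and then, are a little off and sometimes report something else, mostly with a low value. They report only what shows in the picture. A call takes as long as a camera call.
- eyes.look_for(name, picture): "bbox" ([left, top, right, bottom] in pixels, round what is visible of it).
The state is a dict: "time": time; "joint_positions": joint angles; "joint_vel": joint speeds; "joint_torque": joint torques, N m; "ee_pos": TCP position; "eef_rot": TCP orientation; "ft_force": force on the tool from outside, world axes, zero at the start; "torque": the same for the moment, N m; "width": finger opening in m; "grip_force": force on a finger pad.
Only numpy, scipy, OpenCV 4.12 (cv2) and the standard library are available. Lean on these libraries where they do the work, as an engineer would, in place of code of your own. Each camera call takes 0.05 s, during which the arm holds its last target. There are 200 camera calls.

## Working session

There is one attempt and no reset: what is moved stays moved. The work goes in short steps, Python scripts to look and compute and a tool call to move; the robot and the scene stay as the last step left them, time stands still between calls to the robot, and variables do not carry over. Pictures are saved under pics/ and viewed, at most 10 in all, crops included, and the job is handed in when it is done.

Besides the shell and the picture viewer there is one more tool, called as name(argument=value, ...) on one line, values as JSON. arm_command: Moves the arm, as the interface text tells. Its arguments: {"type":"object","properties":{"steps":{"type":"array","items":{"type":"object","properties":{"rot":{"type":"array","items":{"type":"number"}},"slide":{"type":"array","items":{"type":"number"}},"grip":{"type":"number"}}}},"newtons":{"type":"number"}},"required":["steps"]}

```bash
mkdir -p pics
cat > h.py <<'E'
from bench import sensors, eyes, order
import numpy as np, cv2
def ray(c,u,v):
    K=np.array(c["intrinsics"]);k=c["k1"]
    d=np.array([(u-K[0,2])/K[0,0],(v-K[1,2])/K[1,1]]);s=d.copy()
    for _ in range(20): s=d/(1+k*(s@s))
    P=np.array(c["pose"]);return P[:3,3],P[:3,:3]@np.array([s[0],s[1],1])
def at(c,u,v,z):
    o,r=ray(c,u,v);return o+r*(z-o[2])/r[2]
def proj(c,p):
    P=np.array(c["pose"]);K=np.array(c["intrinsics"])
    q=P[:3,:3].T@(np.array(p)-P[:3,3]);s=q[:2]/q[2];s=s*(1+c["k1"]*(s@s))
    return K[0,0]*s[0]+K[0,2],K[1,1]*s[1]+K[1,2]
def save(c,n,crop=None,f=1):
    im=cv2.cvtColor(c["pixels"],cv2.COLOR_RGB2BGR)
    if crop: l,t,r,b=crop; im=im[t:b,l:r]
    if f!=1: im=cv2.resize(im,None,fx=f,fy=f,interpolation=cv2.INTER_CUBIC)
    cv2.imwrite("pics/"+n+".png",im)
E
python3 - <<'E'
from h import *
s=sensors.read_state();print(s)
for n in("top","scene"):
    c=eyes.camera(n);save(c,n);print(n,np.round(c["pose"],3).tolist(),np.array(c["intrinsics"]).tolist(),c["k1"])
    for t in("lock","bolt_knob","wheel_left","bottle_c","coil_c","sink_c"):
        print(t,[(np.round(d["bbox"]).tolist(),round(d["conf"],2)) for d in eyes.look_for(t,c)[:4]])
E
```

```text
{'time': 0.0, 'joint_positions': array([ 1.21341141,  0.33289995, -0.06474631,  1.46095073,  0.02160087,
        1.34987026, -0.08847813]), 'joint_vel': array([ 8.22328218e-04, -3.53365288e-05, -9.75474872e-04, -9.10441152e-05,
       -7.01802135e-04, -1.10082211e-03, -9.35942428e-04]), 'joint_torque': array([-5.90779564e-04, -6.23251605e+01,  2.44263693e-02, -3.89908183e+01,
       -6.13830169e-02,  3.99024237e-02,  1.13415942e-04]), 'ee_pos': array([ 0.2052484 , -0.58993037,  0.22173202]), 'eef_rot': array([ 9.86015062e-01,  1.66654687e-01, -1.44312378e-04, -7.01550718e-04]), 'ft_force': array([-0.36906197,  0.26143028, -0.28629406]), 'torque': array([ 0.01083317, -0.01205319, -0.00273255]), 'grip_force': 0.0, 'width': 0.08671976848957268}
top [[0.01, -0.994, 0.109, 0.48], [-0.999, -0.013, -0.031, 0.246], [0.032, -0.108, -0.994, 0.914], [0.0, 0.0, 0.0, 1.0]] [[361.56800564284094, 0.0, 321.4387851267373], [0.0, 361.56800564284094, 198.95809145087293], [0.0, 0.0, 1.0]] 0.024725907988510182
lock [([276.0, 199.0, 384.0, 264.0], 0.97)]
bolt_knob [([316.0, 236.0, 374.0, 254.0], 0.75), ([
[... 248 characters left out ...]
 191.0], 0.93), ([303.0, 217.0, 309.0, 236.0], 0.24), ([279.0, 199.0, 385.0, 270.0], 0.19)]
scene [[0.866, -0.187, 0.464, 0.079], [-0.5, -0.365, 0.785, -0.584], [0.023, -0.912, -0.409, 0.527], [0.0, 0.0, 0.0, 1.0]] [[468.4652402376169, 0.0, 312.9724598758769], [0.0, 468.4652402376169, 208.1691781292648], [0.0, 0.0, 1.0]] 0.04722087327273567
lock [([241.0, 208.0, 346.0, 290.0], 0.62)]
bolt_knob [([262.0, 227.0, 316.0, 260.0], 0.75)]
wheel_left [([279.0, 210.0, 295.0, 228.0], 0.76), ([255.0, 189.0, 279.0, 218.0], 0.32)]
bottle_c [([256.0, 188.0, 278.0, 217.0], 0.61)]
coil_c [([333.0, 291.0, 356.0, 308.0], 0.8)]
sink_c [([320.0, 219.0, 343.0, 237.0], 0.65), ([236.0, 208.0, 344.0, 286.0], 0.56)]
```

Run:
```python
from h import *
a=cv2.imread("pics/top.png")[150:290,220:420];b=cv2.imread("pics/scene.png")[170:320,220:420]
a=cv2.resize(a,None,fx=4,fy=4,interpolation=cv2.INTER_CUBIC);b=cv2.resize(b,None,fx=4,fy=4,interpolation=cv2.INTER_CUBIC)
cv2.imwrite("pics/a.png",a);cv2.imwrite("pics/b.png",b)
```

```text
(no output)
```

View pics/a.png

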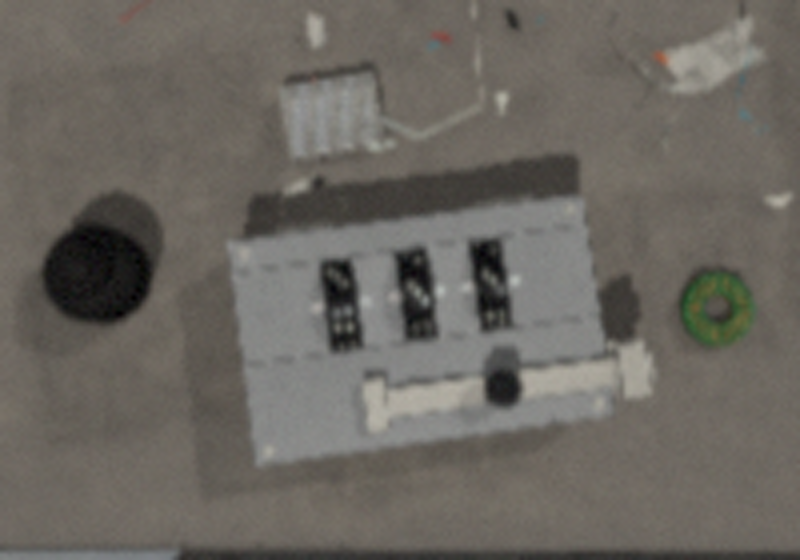

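View pics/b.png

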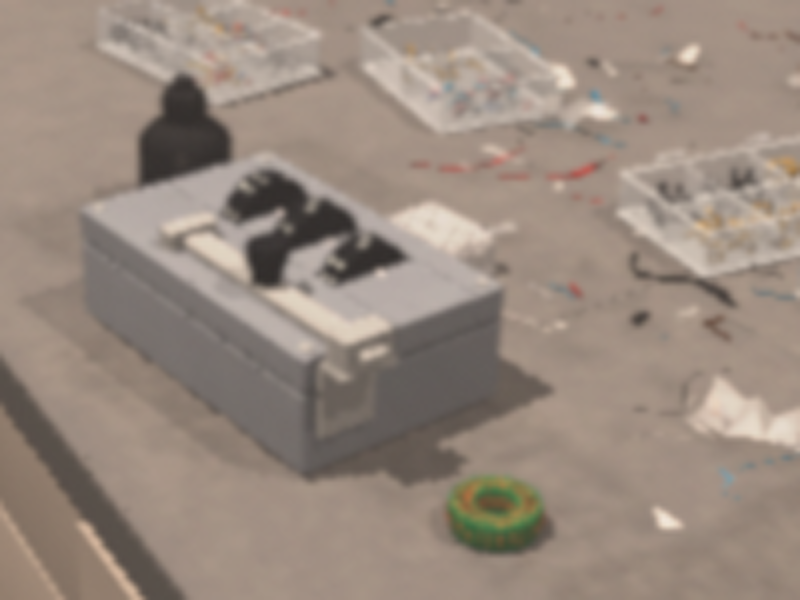

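The top view shows the case (crop corners at about (232,243), (582,200), (608,410), (262,465)), with the wheel ridges near (341,304), (416,293) and (491,282) and the knob at (503,386). Next I'll fit the case pose.

```bash
cat >> h.py <<'E'
def fitcase(c,pts):
    # pts: list of (case xyz, pixel)
    from scipy.optimize import least_squares
    def f(p):
        R=np.array([[np.cos(p[2]),-np.sin(p[2])],[np.sin(p[2]),np.cos(p[2])]]);o=[]
        for q,px in pts:
            w=R@np.array(q[:2])+p[:2];o+=list(np.array(proj(c,[*w,q[2]]))-px)
        return o
    r=least_squares(f,[0.4,0.2,0.1]);return r.x,np.round(r.fun,1)
def c2w(p,q):
    return np.array([p[0]+np.cos(p[2])*q[0]-np.sin(p[2])*q[1],p[1]+np.sin(p[2])*q[0]+np.cos(p[2])*q[1]])
E
python3 - <<'E'
from h import *
c=eyes.camera("top")
C=lambda x,y:(x/4+220-.4,y/4+150-.4)
L=[((.065,.105,.07),C(232,243)),((.065,-.105,.07),C(582,200)),((-.065,-.105,.07),C(608,410)),((-.065,.105,.07),C(262,465)),
((.02,.044,.07),C(341,304)),((.02,0,.07),C(416,293)),((.02,-.044,.07),C(491,282))]
p,r=fitcase(c,L);print(p,np.degrees(p[2]),r)
for n,q in dict(L=(.02,.044),M=(.02,0),R=(.02,-.044)).items(): print(n,c2w(p,q))
k=at(c,*C(503,386),.1);print("knob",k)
d=k[:2]-p[:2];t=p[2];print("knob case",np.cos(t)*d[0]+np.sin(t)*d[1],-np.sin(t)*d[0]+np.cos(t)*d[1])
E
```

```text
[0.49613061 0.21046335 0.14769568] 8.46233935990664 [-1.1 -0.4  0.1 -1.6  2.1  1.1 -1.5  0.2  0.2 -0.   0.2  0.2  0.1  0.3]
L [0.50943786 0.2569275 ]
M [0.51591286 0.21340654]
R [0.52238787 0.16988557]
knob [0.46360997 0.16579954 0.1       ]
knob case -0.038739275771055875 -0.039391830072601934
```

arm_command(steps=[{"slide": [0.03, 0.045, 0.01], "rot": [0, 0, 10], "grip": 0}, {"slide": [0.03, 0.045, 0.01], "rot": [0, 0, 10], "grip": 0}, {"slide": [0.03, 0.045, 0.01], "rot": [0, 0, 10], "grip": 0}, {"slide": [0.03, 0.045, 0.01], "rot": [0, 0, 10], "grip": 0}, {"slide": [0.03, 0.045, 0.01], "rot": [0, 0, 10], "grip": 0}, {"slide": [0.03, 0.045, 0.01], "rot": [0, 0, 10], "grip": 0}, {"slide": [0.03, 0.045, 0.0], "rot": [0, 0, 10], "grip": 0}, {"slide": [0.03, 0.045, 0], "rot": [0, 0, 9.3], "grip": 0}], newtons=15)

```text
time: 1.75
ee_pos: [0.4462, -0.2288, 0.283]
eef_rot: [0.651, 0.759, -0.0, 0.001]
ft_force: [0.4, -1.4, 0.2]
width: 0.0148
grip_force: 0.0
```

arm_command(steps=[{"slide": [0.005, 0.05, 0], "grip": 0}, {"slide": [0.005, 0.05, 0], "grip": 0}, {"slide": [0.005, 0.05, 0], "grip": 0}, {"slide": [0, 0.05, 0], "grip": 0}, {"slide": [0, 0.05, 0], "grip": 0}, {"slide": [0, 0.05, 0], "grip": 0}, {"slide": [0, 0.05, 0], "grip": 0}, {"slide": [0, 0.05, 0], "grip": 0}])

```text
schema error: expected keys rot, slide, grip
```

Run:
```python
from h import *
c=eyes.camera("wrist");s=sensors.read_state();print({k:np.round(s[k],4) for k in("time","joint_positions","ee_pos","eef_rot","ft_force","width")});save(c,"w1")
print(np.round(c["pose"],3).tolist(),np.array(c["intrinsics"]).tolist(),c["k1"])
p=[.4961,.2105,.1477]
for q in((.02,.044,.07),(.02,0,.07),(.02,-.044,.07),(-.04,-.039,.1)):print(proj(c,[*c2w(p,q),q[2]]))
```

```text
{'time': np.float64(1.8), 'joint_positions': array([ 0.8499,  0.0599, -0.4991,  1.6622,  0.0263,  1.4251,  0.518 ]), 'ee_pos': array([ 0.45  , -0.2214,  0.2832]), 'eef_rot': array([6.444e-01, 7.647e-01, 1.500e-03, 4.000e-04]), 'ft_force': array([ 1.868 ,  6.4282, -0.1334]), 'width': np.float64(0.0111)}
[[0.988, 0.146, 0.046, 0.432], [0.153, -0.945, -0.29, -0.149], [0.001, 0.293, -0.956, 0.446], [0.0, 0.0, 0.0, 1.0]] [[282.759262486246, 0.0, 318.43607762035754], [0.0, 282.759262486246, 199.24278749074352], [0.0, 0.0, 1.0]] -0.0506350193827166
(np.float64(443.8359106450706), np.float64(-238.85766075118113))
(np.float64(444.9012062891861), np.float64(-204.85671439177167))
(np.float64(444.294220729785), np.float64(-165.23058686431068))
(np.float64(396.688638281674), np.float64(-198.49918092293586))
```

View pics/w1.png

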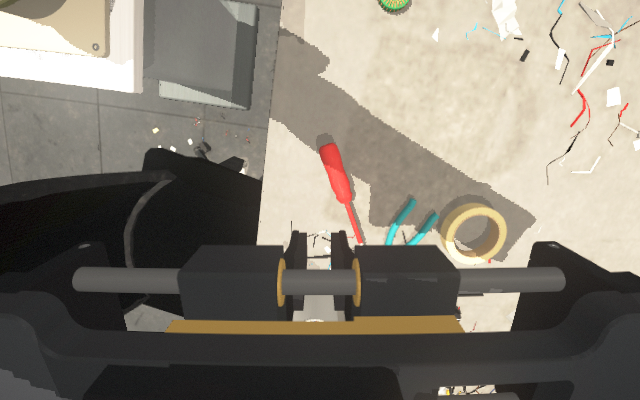

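arm_command(steps=[{"slide": [0.01, 0.05, 0], "rot": [0, 0, 0], "grip": 0}, {"slide": [0.01, 0.05, 0], "rot": [0, 0, 0], "grip": 0}, {"slide": [0.01, 0.05, 0], "rot": [0, 0, 0], "grip": 0}, {"slide": [0.01, 0.05, 0], "rot": [0, 0, 0], "grip": 0}, {"slide": [0.01, 0.05, 0], "rot": [0, 0, 0], "grip": 0}, {"slide": [0, 0.05, 0], "rot": [0, 0, 0], "grip": 0}, {"slide": [0, 0, 0], "rot": [0, 0, 0], "grip": 0}, {"slide": [0, 0, 0], "rot": [0, 0, 0], "grip": 0}])

```text
time: 2.8
ee_pos: [0.4954, 0.069, 0.2826]
eef_rot: [0.653, 0.757, -0.0, 0.0]
ft_force: [-0.2, -1.0, 0.2]
width: 0.0004
grip_force: 0.0
```

Run:
```python
from h import *
c=eyes.camera("wrist");s=sensors.read_state();print({k:np.round(s[k],4) for k in("time","ee_pos","eef_rot","ft_force","width")})
save(c,"w2",(200,0,600,300),2);np.save("w2.npy",c,allow_pickle=True)
p=[.4961,.2105,.1477]
for q in((.02,.044,.07),(.02,0,.07),(.02,-.044,.07),(-.04,-.039,.1)):print(proj(c,[*c2w(p,q),q[2]]))
```

```text
{'time': np.float64(2.85), 'ee_pos': array([0.4955, 0.0684, 0.2825]), 'eef_rot': array([ 6.535e-01,  7.569e-01, -2.000e-04,  1.000e-04]), 'ft_force': array([ 0.374 , -0.6955,  0.128 ]), 'width': np.float64(0.0004)}
(np.float64(354.5513996699496), np.float64(23.831238010615863))
(np.float64(353.48419334136526), np.float64(63.31845828339672))
(np.float64(352.4066525405153), np.float64(100.75695204756701))
(np.float64(303.6958627949985), np.float64(95.08097323863642))
```

View pics/w2.png

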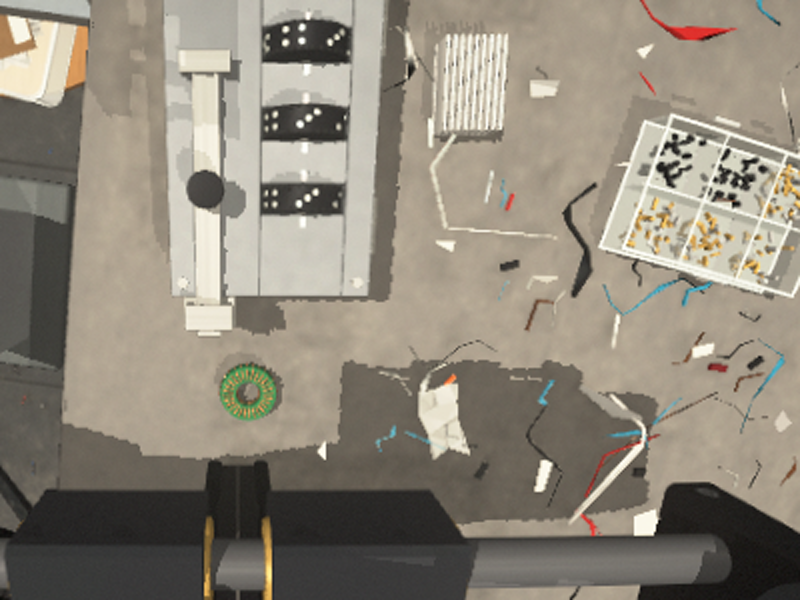

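The wrist view shows the knob at crop (205,189), the wheel crowns at about (306,42), (306,122) and (304,198), and the ridges at x≈305. Next I'll zoom in on the pips.

Run:
```python
from h import *
c=np.load("w2.npy",allow_pickle=True).item()
save(c,"w2z",(275,0,385,160),5)
im=cv2.imread("pics/w2z.png");im=im[:600];cv2.imwrite("pics/w2z.png",im)
p=[.4961,.2105,.1477]
# predicted pixel of wheel rim points vs angle from crown toward +x
for n,y in(("L",.044),("M",0),("R",-.044)):
    print(n,[(a,*np.round((np.array(proj(c,[*c2w(p,(.02+.025*np.sin(a),y)),.061+.025*np.cos(a)]))-[275,0])*5).astype(int)) for a in(-1.047,-.8,-.5,-.25,0,.25,.5,.8,1.047)])
k=at(c,205/2+200,189/2,.1);print("knob",k)
L=[((-.065,-.105,.07),(286.5,147.5)),((.065,-.105,.07),(384.5,148)),((.02,-.022,.07),(352,74)),((.02,.022,.07),(352.5,35)),((.02,-.066,.07),(352,111))]
print(fitcase(c,L))
```

```text
L [(-1.047, np.int64(308), np.int64(114)), (-0.8, np.int64(325), np.int64(108)), (-0.5, np.int64(352), np.int64(102)), (-0.25, np.int64(379), np.int64(99)), (0, np.int64(406), np.int64(98)), (0.25, np.int64(433), np.int64(99)), (0.5, np.int64(457), np.int64(103)), (0.8, np.int64(479), np.int64(109)), (1.047, np.int64(491), np.int64(116))]
M [(-1.047, np.int64(305), np.int64(314)), (-0.8, np.int64(322), np.int64(310)), (-0.5, np.int64(348), np.int64(307)), (-0.25, np.int64(374), np.int64(306)), (0, np.int64(401), np.int64(305)), (0.25, np.int64(426), np.int64(306)), (0.5, np.int64(450), np.int64(308)), (0.8, np.int64(471), np.int64(311)), (1.047, np.int64(483), np.int64(315))]
R [(-1.047, np.int64(302), np.int64(503)), (-0.8, np.int64(318), np.int64(502)), (-0.5, np.int64(344), np.int64(501)), (-0.25, np.int64(369), np.int64(501)), (0, np.int64(395), np.int64(501)), (0.25, np.int64(420), np.int64(501)), (0.5, np.int64(442), np.int64(502)), (0.8, np.int64(463), np.int64(503)), (1.047, np.int64(475), np.int64(504))]
knob [0.46082042 0.16647124 0.1       ]
(array([0.4934154 , 0.2169531 , 0.16280769]), array([-0.1, -2.8,  0.6, -4.6,  0. ,  2.2, -0. ,  2.4, -0.5,  2. ]))
```

View pics/w2z.png

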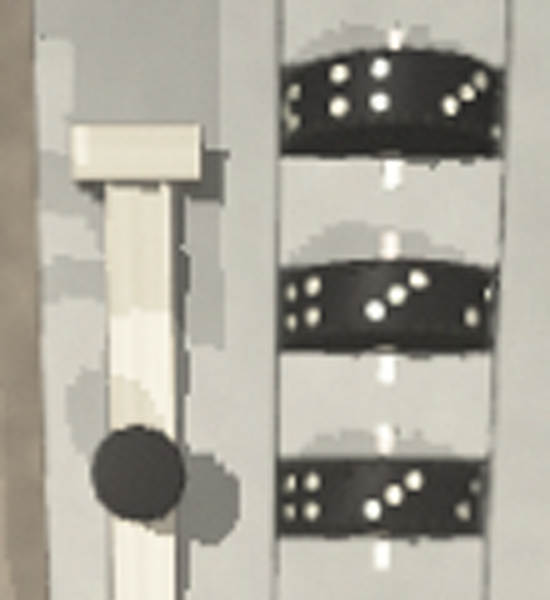

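arm_command(steps=[{"slide": [0.0045, 0.047, 0], "rot": [0, 0, 0], "grip": 0}, {"slide": [0, 0.047, 0], "rot": [0, 0, 0], "grip": 0}, {"slide": [0, 0.047, 0], "rot": [0, 0, 0], "grip": 0}, {"slide": [0, 0.047, 0], "rot": [0, 0, 0], "grip": 0}, {"slide": [0, 0, -0.06], "rot": [0, 0, 0], "grip": 0}, {"slide": [0, 0, -0.06], "rot": [0, 0, 0], "grip": 0}, {"slide": [0, 0, -0.06], "rot": [0, 0, 0], "grip": 0}, {"slide": [0, 0, 0], "rot": [0, 0, 0], "grip": 0}])

```text
time: 3.85
ee_pos: [0.4981, 0.2546, 0.0989]
eef_rot: [0.654, 0.757, -0.004, -0.002]
ft_force: [0.6, 0.7, 0.1]
width: 0.0004
grip_force: 0.0
```

arm_command(steps=[{"slide": [0, 0, -0.004], "rot": [0, 0, 0], "grip": 0}, {"slide": [0, 0, -0.003], "rot": [0, 0, 0], "grip": 0}, {"slide": [0, 0, -0.003], "rot": [0, 0, 0], "grip": 0}, {"slide": [0, 0, 0], "rot": [0, 0, 0], "grip": 0}, {"slide": [0, 0, 0], "rot": [0, 0, 0], "grip": 0}, {"slide": [0, 0, 0], "rot": [0, 0, 0], "grip": 0}, {"slide": [0, 0, 0], "rot": [0, 0, 0], "grip": 0}, {"slide": [0, 0, 0], "rot": [0, 0, 0], "grip": 0}])

```text
time: 4.85
ee_pos: [0.4999, 0.2577, 0.0926]
eef_rot: [0.653, 0.757, 0.0, 0.0]
ft_force: [-0.1, 0.6, 1.0]
width: 0.0003
grip_force: 0.0
```

arm_command(steps=[{"slide": [0, 0, -0.002], "rot": [0, 0, 0], "grip": 0}, {"slide": [0, 0, -0.002], "rot": [0, 0, 0], "grip": 0}, {"slide": [0, 0, 0], "rot": [0, 0, 0], "grip": 0}, {"slide": [0, 0, 0], "rot": [0, 0, 0], "grip": 0}, {"slide": [0, 0, 0], "rot": [0, 0, 0], "grip": 0}, {"slide": [0, 0, 0], "rot": [0, 0, 0], "grip": 0}, {"slide": [0, 0, 0], "rot": [0, 0, 0], "grip": 0}, {"slide": [0, 0, 0], "rot": [0, 0, 0], "grip": 0}])

```text
time: 5.85
ee_pos: [0.4999, 0.2577, 0.0886]
eef_rot: [0.653, 0.757, 0.0, 0.0]
ft_force: [-0.2, 0.4, 3.5]
width: 0.0004
grip_force: 1.5
```

arm_command(steps=[{"slide": [0, 0, -0.0008], "rot": [0, 0, 0], "grip": 0}, {"slide": [0, 0, 0], "rot": [0, 0, 0], "grip": 0}, {"slide": [0, 0, 0], "rot": [0, 0, 0], "grip": 0}, {"slide": [0, 0, 0], "rot": [0, 0, 0], "grip": 0}, {"slide": [0, 0, 0], "rot": [0, 0, 0], "grip": 0}, {"slide": [0, 0, 0], "rot": [0, 0, 0], "grip": 0}, {"slide": [0, 0, 0], "rot": [0, 0, 0], "grip": 0}, {"slide": [0, 0, 0], "rot": [0, 0, 0], "grip": 0}])

```text
time: 6.85
ee_pos: [0.5, 0.2578, 0.0881]
eef_rot: [0.653, 0.757, 0.0, 0.0]
ft_force: [-1.9, -1.2, 5.7]
width: 0.0005
grip_force: 3.2
```

arm_command(steps=[{"slide": [0, 0, -0.0002], "rot": [0, 0, 0], "grip": 0}, {"slide": [0.001, 0.00015, 0], "rot": [0, 0, 0], "grip": 0}, {"slide": [0.001, 0.00015, 0], "rot": [0, 0, 0], "grip": 0}, {"slide": [0.001, 0.00015, 0], "rot": [0, 0, 0], "grip": 0}, {"slide": [0.001, 0.00015, 0], "rot": [0, 0, 0], "grip": 0}, {"slide": [0.001, 0.00015, 0], "rot": [0, 0, 0], "grip": 0}, {"slide": [0, 0, 0], "rot": [0, 0, 0], "grip": 0}, {"slide": [0, 0, 0], "rot": [0, 0, 0], "grip": 0}])

```text
time: 7.85
ee_pos: [0.505, 0.2585, 0.0881]
eef_rot: [0.653, 0.757, 0.0, 0.0]
ft_force: [-3.2, -2.1, 8.7]
width: 0.0002
grip_force: 4.6
```

arm_command(steps=[{"slide": [0.0015, 0.0002, 0], "rot": [0, 0, 0], "grip": 0}, {"slide": [0.0015, 0.0002, 0], "rot": [0, 0, 0], "grip": 0}, {"slide": [0.0015, 0.0002, 0], "rot": [0, 0, 0], "grip": 0}, {"slide": [0.0015, 0.0002, 0], "rot": [0, 0, 0], "grip": 0}, {"slide": [0, 0, 0], "rot": [0, 0, 0], "grip": 0}, {"slide": [0, 0, 0], "rot": [0, 0, 0], "grip": 0}, {"slide": [0, 0, 0], "rot": [0, 0, 0], "grip": 0}, {"slide": [0, 0, 0], "rot": [0, 0, 0], "grip": 0}])

```text
time: 8.85
ee_pos: [0.511, 0.2594, 0.0882]
eef_rot: [0.653, 0.757, 0.0, 0.0]
ft_force: [-2.4, -2.2, 9.4]
width: 0.0003
grip_force: 4.6
```

Forces are steady, so the tip is flat enough. I'll continue the stroke another 9 mm.

arm_command(steps=[{"slide": [0.0018, 0.00027, 0], "rot": [0, 0, 0], "grip": 0}, {"slide": [0.0018, 0.00027, 0], "rot": [0, 0, 0], "grip": 0}, {"slide": [0.0018, 0.00027, 0], "rot": [0, 0, 0], "grip": 0}, {"slide": [0.0018, 0.00027, 0], "rot": [0, 0, 0], "grip": 0}, {"slide": [0.0018, 0.00027, 0], "rot": [0, 0, 0], "grip": 0}, {"slide": [0, 0, 0], "rot": [0, 0, 0], "grip": 0}, {"slide": [0, 0, 0], "rot": [0, 0, 0], "grip": 0}, {"slide": [0, 0, 0], "rot": [0, 0, 0], "grip": 0}])

```text
time: 9.85
ee_pos: [0.5199, 0.2607, 0.0878]
eef_rot: [0.653, 0.757, 0.0, 0.0]
ft_force: [-1.5, -0.4, 4.8]
width: 0.0007
grip_force: 2.4
```

arm_command(steps=[{"slide": [0, 0, 0.008], "rot": [0, 0, 0], "grip": 0}, {"slide": [-0.0095, -0.0014, 0], "rot": [0, 0, 0], "grip": 0}, {"slide": [-0.0095, -0.0014, 0], "rot": [0, 0, 0], "grip": 0}, {"slide": [0, 0, 0], "rot": [0, 0, 0], "grip": 0}, {"slide": [0, 0, -0.005], "rot": [0, 0, 0], "grip": 0}, {"slide": [0, 0, -0.002], "rot": [0, 0, 0], "grip": 0}, {"slide": [0, 0, -0.001], "rot": [0, 0, 0], "grip": 0}, {"slide": [0, 0, 0], "rot": [0, 0, 0], "grip": 0}])

```text
time: 10.85
ee_pos: [0.5012, 0.2578, 0.088]
eef_rot: [0.653, 0.757, 0.0, 0.0]
ft_force: [-2.3, -2.8, 7.9]
width: 0.0007
grip_force: 4.0
```

arm_command(steps=[{"slide": [0.002, 0.0003, 0], "rot": [0, 0, 0], "grip": 0}, {"slide": [0.002, 0.0003, 0], "rot": [0, 0, 0], "grip": 0}, {"slide": [0.002, 0.0003, 0], "rot": [0, 0, 0], "grip": 0}, {"slide": [0.002, 0.0003, 0], "rot": [0, 0, 0], "grip": 0}, {"slide": [0.002, 0.0003, 0], "rot": [0, 0, 0], "grip": 0}, {"slide": [0.002, 0.0003, 0], "rot": [0, 0, 0], "grip": 0}, {"slide": [0.002, 0.0003, 0], "rot": [0, 0, 0], "grip": 0}, {"slide": [0, 0, 0], "rot": [0, 0, 0], "grip": 0}])

```text
time: 11.85
ee_pos: [0.5155, 0.2599, 0.0881]
eef_rot: [0.653, 0.757, 0.0, 0.0]
ft_force: [-1.6, -3.0, 7.8]
width: 0.0005
grip_force: 3.9
```

arm_command(steps=[{"slide": [0, 0, 0.02], "rot": [0, 0, 0], "grip": 0}, {"slide": [0.005, -0.0292, 0], "rot": [0, 0, 0], "grip": 0}, {"slide": [0.005, -0.0292, 0], "rot": [0, 0, 0], "grip": 0}, {"slide": [0.005, -0.0292, 0], "rot": [0, 0, 0], "grip": 0}, {"slide": [0, 0, -0.01], "rot": [0, 0, 0], "grip": 0}, {"slide": [0, 0, -0.006], "rot": [0, 0, 0], "grip": 0}, {"slide": [0, 0, -0.003], "rot": [0, 0, 0], "grip": 0}, {"slide": [0, 0, 0], "rot": [0, 0, 0], "grip": 0}])

```text
time: 12.85
ee_pos: [0.5295, 0.1732, 0.0885]
eef_rot: [0.652, 0.758, 0.0, -0.0]
ft_force: [0.8, -0.1, 0.2]
width: 0.0005
grip_force: 0.0
```

arm_command(steps=[{"slide": [0, 0, -0.001], "rot": [0, 0, 0], "grip": 0}, {"slide": [0, 0, -0.001], "rot": [0, 0, 0], "grip": 0}, {"slide": [0, 0, 0], "rot": [0, 0, 0], "grip": 0}, {"slide": [0, 0, 0], "rot": [0, 0, 0], "grip": 0}, {"slide": [0, 0, 0], "rot": [0, 0, 0], "grip": 0}, {"slide": [0, 0, 0], "rot": [0, 0, 0], "grip": 0}, {"slide": [0, 0, 0], "rot": [0, 0, 0], "grip": 0}, {"slide": [0, 0, 0], "rot": [0, 0, 0], "grip": 0}])

```text
time: 13.85
ee_pos: [0.5299, 0.1722, 0.0865]
eef_rot: [0.653, 0.757, -0.0, 0.0]
ft_force: [0.4, 0.1, 0.1]
width: 0.0001
grip_force: 0.0
```

arm_command(steps=[{"slide": [0, 0, -0.001], "rot": [0, 0, 0], "grip": 0}, {"slide": [0, 0, -0.0005], "rot": [0, 0, 0], "grip": 0}, {"slide": [0, 0, 0], "rot": [0, 0, 0], "grip": 0}, {"slide": [0, 0, 0], "rot": [0, 0, 0], "grip": 0}, {"slide": [0, 0, 0], "rot": [0, 0, 0], "grip": 0}, {"slide": [0, 0, 0], "rot": [0, 0, 0], "grip": 0}, {"slide": [0, 0, 0], "rot": [0, 0, 0], "grip": 0}, {"slide": [0, 0, 0], "rot": [0, 0, 0], "grip": 0}])

```text
time: 14.85
ee_pos: [0.5299, 0.1723, 0.0851]
eef_rot: [0.653, 0.757, 0.0, 0.0]
ft_force: [-0.5, -0.0, 0.3]
width: 0.0
grip_force: 0.5
```

arm_command(steps=[{"slide": [0, 0, -0.001], "rot": [0, 0, 0], "grip": 0}, {"slide": [0, 0, 0], "rot": [0, 0, 0], "grip": 0}, {"slide": [0, 0, 0], "rot": [0, 0, 0], "grip": 0}, {"slide": [0, 0, 0], "rot": [0, 0, 0], "grip": 0}, {"slide": [0, 0, 0], "rot": [0, 0, 0], "grip": 0}, {"slide": [0, 0, 0], "rot": [0, 0, 0], "grip": 0}, {"slide": [0, 0, 0], "rot": [0, 0, 0], "grip": 0}, {"slide": [0, 0, 0], "rot": [0, 0, 0], "grip": 0}])

```text
time: 15.85
ee_pos: [0.5301, 0.1723, 0.0844]
eef_rot: [0.653, 0.757, 0.0, 0.0]
ft_force: [-1.4, -0.8, 4.9]
width: 0.0007
grip_force: 2.5
```

arm_command(steps=[{"slide": [0, 0, -0.0002], "rot": [0, 0, 0], "grip": 0}, {"slide": [-0.0015, -0.00022, 0], "rot": [0, 0, 0], "grip": 0}, {"slide": [-0.0015, -0.00022, 0], "rot": [0, 0, 0], "grip": 0}, {"slide": [-0.0015, -0.00022, 0], "rot": [0, 0, 0], "grip": 0}, {"slide": [-0.0015, -0.00022, 0], "rot": [0, 0, 0], "grip": 0}, {"slide": [-0.0015, -0.00022, 0], "rot": [0, 0, 0], "grip": 0}, {"slide": [0, 0, 0], "rot": [0, 0, 0], "grip": 0}, {"slide": [0, 0, 0], "rot": [0, 0, 0], "grip": 0}])

```text
time: 16.85
ee_pos: [0.5232, 0.1713, 0.0845]
eef_rot: [0.653, 0.757, 0.001, 0.001]
ft_force: [2.3, -0.2, 6.4]
width: 0.0005
grip_force: 3.3
```

arm_command(steps=[{"slide": [-0.0018, -0.00027, -0.0001], "rot": [0, 0, 0], "grip": 0}, {"slide": [-0.0018, -0.00027, 0], "rot": [0, 0, 0], "grip": 0}, {"slide": [-0.0018, -0.00027, 0], "rot": [0, 0, 0], "grip": 0}, {"slide": [-0.0018, -0.00027, 0], "rot": [0, 0, 0], "grip": 0}, {"slide": [-0.0018, -0.00027, 0], "rot": [0, 0, 0], "grip": 0}, {"slide": [-0.0018, -0.00027, 0], "rot": [0, 0, 0], "grip": 0}, {"slide": [0, 0, 0], "rot": [0, 0, 0], "grip": 0}, {"slide": [0, 0, 0], "rot": [0, 0, 0], "grip": 0}])

```text
time: 17.85
ee_pos: [0.5118, 0.1697, 0.0839]
eef_rot: [0.653, 0.757, 0.0, 0.0]
ft_force: [2.5, -0.3, 5.4]
width: 0.0002
grip_force: 2.4
```

arm_command(steps=[{"slide": [0, 0, 0.008], "rot": [0, 0, 0], "grip": 0}, {"slide": [0.012, 0.0018, 0], "rot": [0, 0, 0], "grip": 0}, {"slide": [0, 0, -0.005], "rot": [0, 0, 0], "grip": 0}, {"slide": [0, 0, -0.003], "rot": [0, 0, 0], "grip": 0}, {"slide": [0, 0, 0], "rot": [0, 0, 0], "grip": 0}, {"slide": [-0.0015, -0.0002, 0], "rot": [0, 0, 0], "grip": 0}, {"slide": [-0.0015, -0.0002, 0], "rot": [0, 0, 0], "grip": 0}, {"slide": [-0.0015, -0.0002, 0], "rot": [0, 0, 0], "grip": 0}])

```text
time: 18.85
ee_pos: [0.5203, 0.1709, 0.0845]
eef_rot: [0.653, 0.757, 0.001, 0.001]
ft_force: [3.5, 0.1, 6.2]
width: 0.0004
grip_force: 3.3
```

arm_command(steps=[{"slide": [-0.0015, -0.0002, 0], "rot": [0, 0, 0], "grip": 0}, {"slide": [0, 0, 0.05], "rot": [0, 0, 0], "grip": 0}, {"slide": [0, -0.03, 0.05], "rot": [0, 0, 0], "grip": 0}, {"slide": [0, -0.03, 0.05], "rot": [0, 0, 0], "grip": 0}, {"slide": [0, -0.03, 0], "rot": [0, 0, 0], "grip": 0}, {"slide": [0, 0, 0], "rot": [0, 0, 0], "grip": 0}, {"slide": [0, 0, 0], "rot": [0, 0, 0], "grip": 0}, {"slide": [0, 0, 0], "rot": [0, 0, 0], "grip": 0}])

```text
time: 19.85
ee_pos: [0.5172, 0.0817, 0.2333]
eef_rot: [0.652, 0.758, -0.0, -0.0]
ft_force: [-0.6, 0.6, -0.8]
width: 0.0004
grip_force: 0.0
```

```bash
cat > look.py <<'E'
from h import *
import sys
c=eyes.camera("wrist");s=sensors.read_state();print({k:np.round(s[k],4) for k in("time","ee_pos","ft_force")})
p=[.495,.212,.1477]
M=np.array(proj(c,[*c2w(p,(.02,0)),.086])).astype(int);l,t=M[0]-60,max(0,M[1]-60)
save(c,sys.argv[1],(l,t,l+110,t+120),5);print(l,t)
for n,y in(("L",.044),("M",0),("R",-.044)):
    print(n,[(a,*np.round((np.array(proj(c,[*c2w(p,(.02+.025*np.sin(a),y)),.061+.025*np.cos(a)]))-[l,t])*5).astype(int).tolist()) for a in(-.5,-.25,0,.25,.5)])
E
python3 look.py w3
```

```text
{'time': np.float64(19.9), 'ee_pos': array([0.5173, 0.0817, 0.2334]), 'ft_force': array([-1.212 , -0.2007,  1.0741])}
277 0
L [(-0.5, 244, 68), (-0.25, 274, 64), (0, 306, 63), (0.25, 337, 65), (0.5, 366, 69)]
M [(-0.5, 242, 307), (-0.25, 271, 305), (0, 302, 304), (0.25, 332, 305), (0.5, 360, 307)]
R [(-0.5, 240, 530), (-0.25, 268, 530), (0, 298, 530), (0.25, 327, 530), (0.5, 353, 531)]
```

View pics/w3.png

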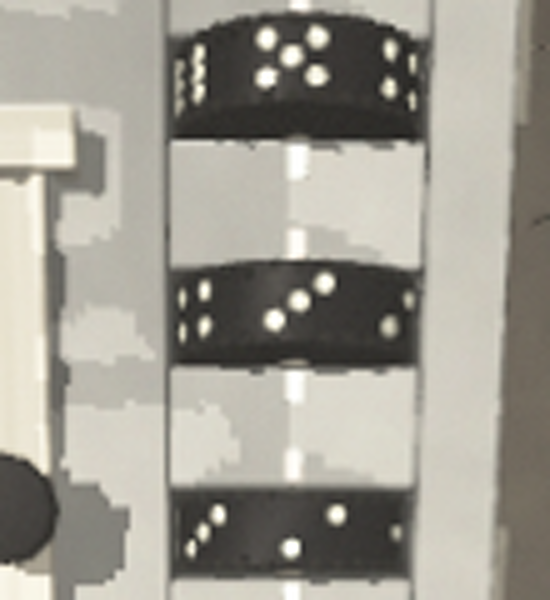

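The left wheel shows its five about 0.1 rad short (pips at x≈292, crown ≈304). The three is on its crown (299). The right wheel's two is 0.15 rad too high (313, crown ≈295). I'll nudge the right wheel first, then the left.

arm_command(steps=[{"slide": [0.0076, 0.045, 0], "rot": [0, 0, 0], "grip": 0}, {"slide": [0, 0.046, 0], "rot": [0, 0, 0], "grip": 0}, {"slide": [0, 0, -0.05], "rot": [0, 0, 0], "grip": 0}, {"slide": [0, 0, -0.05], "rot": [0, 0, 0], "grip": 0}, {"slide": [0, 0, -0.04], "rot": [0, 0, 0], "grip": 0}, {"slide": [0, 0, -0.006], "rot": [0, 0, 0], "grip": 0}, {"slide": [0, 0, 0], "rot": [0, 0, 0], "grip": 0}, {"slide": [0, 0, -0.003], "rot": [0, 0, 0], "grip": 0}])

```text
time: 20.9
ee_pos: [0.5264, 0.1722, 0.0866]
eef_rot: [0.653, 0.757, 0.001, 0.001]
ft_force: [-0.3, -1.2, 0.0]
width: 0.0004
grip_force: 0.0
```

arm_command(steps=[{"slide": [0, 0, 0], "rot": [0, 0, 0], "grip": 0}, {"slide": [0, 0, -0.0008], "rot": [0, 0, 0], "grip": 0}, {"slide": [0, 0, 0], "rot": [0, 0, 0], "grip": 0}, {"slide": [0, 0, 0], "rot": [0, 0, 0], "grip": 0}, {"slide": [0, 0, 0], "rot": [0, 0, 0], "grip": 0}, {"slide": [0, 0, 0], "rot": [0, 0, 0], "grip": 0}, {"slide": [0, 0, 0], "rot": [0, 0, 0], "grip": 0}, {"slide": [0, 0, 0], "rot": [0, 0, 0], "grip": 0}])

```text
time: 21.9
ee_pos: [0.5257, 0.1717, 0.0847]
eef_rot: [0.653, 0.757, 0.001, 0.0]
ft_force: [0.1, -0.3, 5.2]
width: 0.0007
grip_force: 2.8
```

arm_command(steps=[{"slide": [0, 0, -0.0002], "rot": [0, 0, 0], "grip": 0}, {"slide": [-0.0015, -0.0002, 0], "rot": [0, 0, 0], "grip": 0}, {"slide": [-0.0015, -0.0002, 0], "rot": [0, 0, 0], "grip": 0}, {"slide": [-0.0014, -0.0002, 0], "rot": [0, 0, 0], "grip": 0}, {"slide": [0, 0, 0], "rot": [0, 0, 0], "grip": 0}, {"slide": [0, 0, 0], "rot": [0, 0, 0], "grip": 0}, {"slide": [0, 0, 0], "rot": [0, 0, 0], "grip": 0}, {"slide": [0, 0, 0], "rot": [0, 0, 0], "grip": 0}])

```text
time: 22.9
ee_pos: [0.5218, 0.1711, 0.0846]
eef_rot: [0.653, 0.757, 0.001, 0.001]
ft_force: [2.8, -0.6, 6.2]
width: 0.0003
grip_force: 2.9
```

arm_command(steps=[{"slide": [0, 0, 0.02], "rot": [0, 0, 0], "grip": 0}, {"slide": [-0.0051, 0.029, 0], "rot": [0, 0, 0], "grip": 0}, {"slide": [-0.0051, 0.029, 0], "rot": [0, 0, 0], "grip": 0}, {"slide": [-0.0051, 0.029, 0], "rot": [0, 0, 0], "grip": 0}, {"slide": [0, 0, -0.01], "rot": [0, 0, 0], "grip": 0}, {"slide": [0, 0, -0.005], "rot": [0, 0, 0], "grip": 0}, {"slide": [0, 0, 0], "rot": [0, 0, 0], "grip": 0}, {"slide": [0, 0, 0], "rot": [0, 0, 0], "grip": 0}])

```text
time: 23.9
ee_pos: [0.5055, 0.2574, 0.089]
eef_rot: [0.653, 0.757, -0.0, -0.0]
ft_force: [-2.1, 0.4, 3.1]
width: 0.0005
grip_force: 1.7
```

arm_command(steps=[{"slide": [0, 0, -0.0006], "rot": [0, 0, 0], "grip": 0}, {"slide": [0, 0, 0], "rot": [0, 0, 0], "grip": 0}, {"slide": [0.0014, 0.0002, 0], "rot": [0, 0, 0], "grip": 0}, {"slide": [0.0014, 0.0002, 0], "rot": [0, 0, 0], "grip": 0}, {"slide": [0, 0, 0], "rot": [0, 0, 0], "grip": 0}, {"slide": [0, 0, 0], "rot": [0, 0, 0], "grip": 0}, {"slide": [0, 0, 0], "rot": [0, 0, 0], "grip": 0}, {"slide": [0, 0, 0], "rot": [0, 0, 0], "grip": 0}])

```text
time: 24.9
ee_pos: [0.5087, 0.258, 0.0886]
eef_rot: [0.653, 0.757, 0.0, 0.0]
ft_force: [-2.7, -0.6, 5.8]
width: 0.0003
grip_force: 3.1
```

arm_command(steps=[{"slide": [0, 0, 0.05], "rot": [0, 0, 0], "grip": 0}, {"slide": [0, -0.02, 0.05], "rot": [0, 0, 0], "grip": 0}, {"slide": [0, -0.045, 0.045], "rot": [0, 0, 0], "grip": 0}, {"slide": [0, -0.05, 0], "rot": [0, 0, 0], "grip": 0.2}, {"slide": [0, -0.05, 0], "rot": [0, 0, 0], "grip": 0.4}, {"slide": [0, -0.01, 0], "rot": [0, 0, 0], "grip": 0.4}, {"slide": [0, 0, 0], "rot": [0, 0, 0], "grip": 0.4}, {"slide": [0, 0, 0], "rot": [0, 0, 0], "grip": 0.4}])

```text
time: 25.9
ee_pos: [0.5082, 0.0858, 0.2324]
eef_rot: [0.652, 0.758, 0.0, -0.0]
ft_force: [0.1, 0.7, 0.2]
width: 0.0337
grip_force: 0.0
```

```bash
python3 look.py w4
```

```text
{'time': np.float64(25.95), 'ee_pos': array([0.5081, 0.0858, 0.2324]), 'ft_force': array([-0.6926, -0.845 ,  0.6187])}
285 6
L [(-0.5, 246, 66), (-0.25, 276, 63), (0, 308, 62), (0.25, 339, 64), (0.5, 367, 68)]
M [(-0.5, 242, 304), (-0.25, 271, 302), (0, 302, 302), (0.25, 332, 303), (0.5, 359, 305)]
R [(-0.5, 239, 526), (-0.25, 267, 527), (0, 297, 527), (0.25, 326, 527), (0.5, 352, 527)]
```

View pics/w4.png

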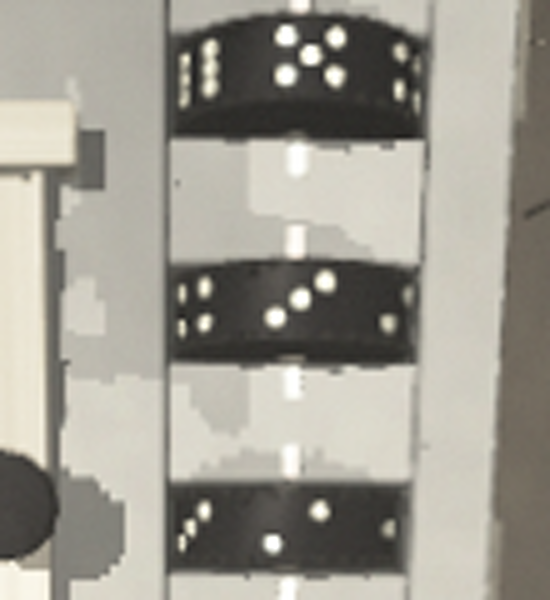

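All three codes sit on their crowns: five at x≈311, three at 300 and two at 297. Next is the knob.

arm_command(steps=[{"slide": [-0.0465, 0.04, 0], "rot": [0, 0, 0], "grip": 0.42}, {"slide": [0, 0.04, 0], "rot": [0, 0, 0], "grip": 0.42}, {"slide": [0, 0, -0.05], "rot": [0, 0, 0], "grip": 0.42}, {"slide": [0, 0, -0.05], "rot": [0, 0, 0], "grip": 0.42}, {"slide": [0, 0, -0.03], "rot": [0, 0, 0], "grip": 0.42}, {"slide": [0, 0, 0], "rot": [0, 0, 0], "grip": 0.42}, {"slide": [0, 0, 0], "rot": [0, 0, 0], "grip": 0.42}, {"slide": [0, 0, 0], "rot": [0, 0, 0], "grip": 0.42}])

```text
time: 26.95
ee_pos: [0.4627, 0.1647, 0.1039]
eef_rot: [0.653, 0.758, 0.001, 0.001]
ft_force: [-0.6, -0.7, -0.2]
width: 0.037
grip_force: 0.0
```

arm_command(steps=[{"slide": [0, 0, -0.013], "rot": [0, 0, 0], "grip": 0.42}, {"slide": [0, 0, -0.013], "rot": [0, 0, 0], "grip": 0.42}, {"slide": [0, 0, 0], "rot": [0, 0, 0], "grip": 0.42}, {"slide": [0, 0, 0], "rot": [0, 0, 0], "grip": 0.42}, {"slide": [0, 0, 0], "rot": [0, 0, 0], "grip": 0.42}, {"slide": [0, 0, 0], "rot": [0, 0, 0], "grip": 0.42}, {"slide": [0, 0, 0], "rot": [0, 0, 0], "grip": 0.42}, {"slide": [0, 0, 0], "rot": [0, 0, 0], "grip": 0.42}])

```text
time: 27.95
ee_pos: [0.4618, 0.1642, 0.0764]
eef_rot: [0.653, 0.757, 0.0, 0.0]
ft_force: [-0.5, 0.3, 0.7]
width: 0.0367
grip_force: 0.0
```

arm_command(steps=[{"slide": [0, 0, 0], "rot": [0, 0, 0], "grip": 0.3}, {"slide": [0, 0, 0], "rot": [0, 0, 0], "grip": 0.2}, {"slide": [0, 0, 0], "rot": [0, 0, 0], "grip": 0.1}, {"slide": [0, 0, 0], "rot": [0, 0, 0], "grip": 0.1}, {"slide": [0, 0, 0], "rot": [0, 0, 0], "grip": 0.1}, {"slide": [0, 0, 0], "rot": [0, 0, 0], "grip": 0.1}, {"slide": [0, 0, 0], "rot": [0, 0, 0], "grip": 0.1}, {"slide": [0, 0, 0], "rot": [0, 0, 0], "grip": 0.1}])

```text
time: 28.95
ee_pos: [0.4622, 0.1642, 0.0764]
eef_rot: [0.653, 0.757, 0.0, 0.0]
ft_force: [5.8, 0.8, -3.1]
width: 0.0214
grip_force: 15.0
```

arm_command(steps=[{"slide": [-0.0005, 0.0035, 0], "rot": [0, 0, 0], "grip": 0.1}, {"slide": [-0.0005, 0.0035, 0], "rot": [0, 0, 0], "grip": 0.1}, {"slide": [-0.0005, 0.0035, 0], "rot": [0, 0, 0], "grip": 0.1}, {"slide": [-0.0005, 0.0035, 0], "rot": [0, 0, 0], "grip": 0.1}, {"slide": [-0.0005, 0.0035, 0], "rot": [0, 0, 0], "grip": 0.1}, {"slide": [-0.0005, 0.003, 0], "rot": [0, 0, 0], "grip": 0.1}, {"slide": [0, 0, 0], "rot": [0, 0, 0], "grip": 0.1}, {"slide": [0, 0, 0], "rot": [0, 0, 0], "grip": 0.1}])

```text
time: 29.95
ee_pos: [0.4592, 0.1848, 0.0765]
eef_rot: [0.653, 0.757, 0.0, 0.0]
ft_force: [6.0, -1.2, -3.3]
width: 0.0208
grip_force: 15.0
```

The bolt moved freely. Now the last bit, until it meets the stop.

arm_command(steps=[{"slide": [-0.0001, 0.001, 0], "rot": [0, 0, 0], "grip": 0.1}, {"slide": [-0.0001, 0.001, 0], "rot": [0, 0, 0], "grip": 0.1}, {"slide": [0, 0, 0], "rot": [0, 0, 0], "grip": 0.1}, {"slide": [0, 0, 0], "rot": [0, 0, 0], "grip": 0.1}, {"slide": [0, 0, 0], "rot": [0, 0, 0], "grip": 0.1}, {"slide": [0, 0, 0], "rot": [0, 0, 0], "grip": 0.1}, {"slide": [0, 0, 0], "rot": [0, 0, 0], "grip": 0.1}, {"slide": [0, 0, 0], "rot": [0, 0, 0], "grip": 0.1}])

```text
time: 30.95
ee_pos: [0.459, 0.1861, 0.0765]
eef_rot: [0.653, 0.757, -0.0, 0.0]
ft_force: [5.4, -2.5, -1.7]
width: 0.021
grip_force: 15.0
```

arm_command(steps=[{"slide": [-0.0001, 0.001, 0], "rot": [0, 0, 0], "grip": 0.1}, {"slide": [-0.0001, 0.0005, 0], "rot": [0, 0, 0], "grip": 0.1}, {"slide": [0, 0, 0], "rot": [0, 0, 0], "grip": 0.1}, {"slide": [0, 0, 0], "rot": [0, 0, 0], "grip": 0.1}, {"slide": [0, 0, 0], "rot": [0, 0, 0], "grip": 0.1}, {"slide": [0, 0, 0], "rot": [0, 0, 0], "grip": 0.1}, {"slide": [0, 0, 0], "rot": [0, 0, 0], "grip": 0.1}, {"slide": [0, 0, 0], "rot": [0, 0, 0], "grip": 0.1}])

```text
time: 31.95
ee_pos: [0.4589, 0.1861, 0.0764]
eef_rot: [0.653, 0.757, -0.001, 0.001]
ft_force: [4.9, -7.3, 1.6]
width: 0.0211
grip_force: 15.0
```

The bolt is at its stop: no further movement, and the force has risen. I'll release, lift off and check.

arm_command(steps=[{"slide": [0, -0.0012, 0], "rot": [0, 0, 0], "grip": 0.3}, {"slide": [0, 0, 0], "rot": [0, 0, 0], "grip": 0.42}, {"slide": [0, 0, 0], "rot": [0, 0, 0], "grip": 0.42}, {"slide": [0, 0, 0], "rot": [0, 0, 0], "grip": 0.42}, {"slide": [0, 0, 0.015], "rot": [0, 0, 0], "grip": 0.42}, {"slide": [0, 0, 0.03], "rot": [0, 0, 0], "grip": 0.42}, {"slide": [0, 0, 0.05], "rot": [0, 0, 0], "grip": 0.42}, {"slide": [0, 0, 0.05], "rot": [0, 0, 0], "grip": 0.42}])

```text
time: 32.95
ee_pos: [0.458, 0.1873, 0.2238]
eef_rot: [0.653, 0.758, 0.0, 0.0]
ft_force: [2.1, 0.5, -0.7]
width: 0.0367
grip_force: 0.0
```

arm_command(steps=[{"slide": [0, -0.045, 0.02], "rot": [0, 0, 0], "grip": 0.42}, {"slide": [0, -0.045, 0.02], "rot": [0, 0, 0], "grip": 0.42}, {"slide": [0, -0.03, 0.01], "rot": [0, 0, 0], "grip": 0.42}, {"slide": [0, 0, 0], "rot": [0, 0, 0], "grip": 0.42}, {"slide": [0, 0, 0], "rot": [0, 0, 0], "grip": 0.42}, {"slide": [0, 0, 0], "rot": [0, 0, 0], "grip": 0.42}, {"slide": [0, 0, 0], "rot": [0, 0, 0], "grip": 0.42}, {"slide": [0, 0, 0], "rot": [0, 0, 0], "grip": 0.42}])

```text
time: 33.95
ee_pos: [0.4583, 0.0674, 0.2713]
eef_rot: [0.653, 0.758, 0.0, -0.0]
ft_force: [0.3, -0.6, -0.5]
width: 0.0365
grip_force: 0.0
```

Run:
```python
from h import *
c=eyes.camera("wrist");s=sensors.read_state();print({k:np.round(s[k],4) for k in("time","ee_pos","ft_force")})
M=proj(c,[.49,.2,.08]);print(M);l=int(M[0])-90
save(c,"w5",(l,0,l+200,150),4)
```

```text
{'time': np.float64(34.0), 'ee_pos': array([0.4583, 0.0673, 0.2713]), 'ft_force': array([0.092 , 0.3398, 0.0149])}
(np.float64(363.5232985660703), np.float64(72.86239147868707))
```

View pics/w5.png

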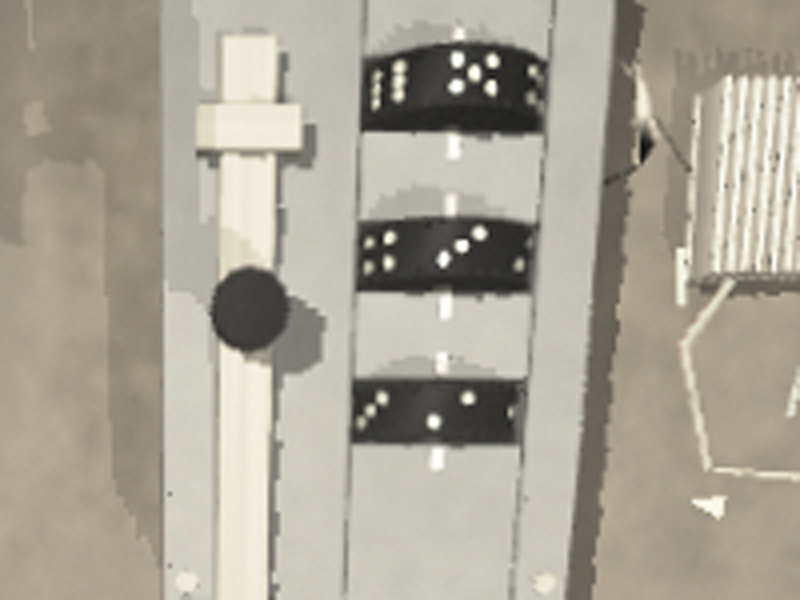

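The bolt now extends past the guide (top at (250,35)), the knob has moved left to (250,308), and the wheels show 5, 3 and 2. I'm handing in.

```bash
python3 -c "
from bench import order
print(order.close_job())"
```

```text
the job is handed in; nothing more can be done
None
```

The wheels show 5 - 3 - 2, the bolt is withdrawn fully left against its stop, and the job was handed in at about 34 s; measured wheel forces stayed below 10 N.

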